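Bar the mould down and hold the press plate open

TASK

Open the little rice-block press for a colleague. First pick up the loose square steel bar and lay it gently, without dropping it, into the notches of the press's two posts so that it bridges the mould frame, centred, with both ends sticking out alike, and let go of it. Then take the hinged press plate by the middle of its round handle and lift it to 50 degrees from shut; it falls shut if let go, so finish while still holding it there, without moving the mould frame or the things lying around.

Things in the scene. Friction and masses are not known exactly. Their poses are not given: they have to be found in the camera images.
- press: Grey bench press fixed to the table, base 225 x 172 x 10 mm. Origin on the table; x from its front (-x, notched posts, facing the robot's right) to its rear (hinge), y across, z up; base from x -100 to +125 mm. Two dark steel posts at x -65, y -76 and +76 mm, 14 mm thick in y, each with an open-topped flared notch along y.
- notch_mid (a point): Midway between the posts at the height of the notch floors: x -65, y 0, z 70 mm in the press frame. The notches are 20 mm wide at the floor, 30 mm at the mouth, between two tines that reach z 94 mm. A bar in them passes about 2 mm above the blocks.
- press_plate (a joint): Hinge angle of the aluminium press plate, rad: 0 = shut (level), grows as its front edge rises, at most 1.6. Wanted: 50 degrees = 0.873. No spring: it falls shut by its weight (0.3 to 0.7 kg). The plate is 106 x 120 x 6 mm; shut, its top is at z 77 mm, its front edge at x 0 in the press frame.
- plate_hinge (a point): Middle of the hinge axis (parallel to the press's y): x = 110, y = 0, z = 74 mm in the press frame.
- plate_handle (a point): Middle of the plate's handle: a level round steel bar 12 mm thick along the press's y, 84 mm clear between its legs, 36 mm above the plate's top face. Shut: x 25, y 0, z 113 mm in the press frame; it moves on a circle about the hinge and can turn between the finger pads.
- bar: Loose plain square steel bar, 16 x 190 x 16 mm, about 0.3 kg, lying on the table to the right of the press. Origin in the middle of its underside, y along its length, z up.
- bar_mid (a point): Centre of the square bar, 8 mm above its underside.
- mould_frame: Open wooden mould frame 164 x 108 x 50 mm lying in the press bed between the posts, holding four rice blocks whose tops are 68 mm above the table, the two rear ones under the plate. Origin at the middle of its underside. To be left where it is.
- stamp: Date stamp, 26 x 42 x 66 mm, upright, right of the bar; a bystander. Origin at the middle of its underside.
- stone: Small whetstone 30 x 72 x 20 mm, left of the press; a bystander. Origin at the middle of its underside.

How it is judged:
By the outcome, as a careful person would: the job done as asked, in the order asked, and still so for the second after the job is handed in, while the arm keeps its last pose, push and grip.
It also fails if it takes over 58 s, if anything falls off the work surface, if the arm or the gripper's body presses on something with over 40 N, if the wrist force passes 120 N, or if a joint passes its speed limit or range.

ROBOT

A 7-joint arm with a two-finger parallel gripper is mounted at the origin on the work surface; the furniture and walls round the work are solid. World frame = base frame: x ahead of the robot, y to its left, z up, the work surface at z = 0. Lengths are in m, angles in rad, forces in N, time in s.
With the tool pointing down it reaches from about 0.425 to 0.875 m from the base axis. Payload 4.7 kg.
Tool frame: the origin (TCP) lies between the finger pads, 19 mm behind the fingertips; this is the grasp point; z points along the fingers, y is the line along which they close (so a half turn about z gives the same grasp; the last joint's range is limited). The gripper opens to 87 mm and grips with 3 to 60 N. Pads are 19 mm wide; open, the fingers measure 117 mm over their backs; the gripper's body (75 mm by 190 mm) begins 51 mm behind the grasp point.
Start: joints at [-1.251, 0.321, -0.07, 1.45, 0.023, 1.371, -0.057], TCP at [0.196, 0.62, 0.241] pointing down, gripper open.
Joint ranges: [-2.86, 2.86], [-0.3, 2.09], [-1.38, 1.24], [0.06, 2.45], [-1.56, 4.7], [0.09, 2.05], [-2.69, 2.69]. Speed limits (rad/s): [2.57, 2.57, 3.14, 3.14, 3.14, 3.14, 3.14].

INTERFACE

Orientations are given as [roll, pitch, yaw] about the fixed x, y, z axes, in that order (R = Rz(yaw) Ry(pitch) Rx(roll)).
In Python, from station import bot gives the robot as it stands. The module is installed in compiled form; this text tells all that it offers.
- The arm moves only by the tool apply_moves, never from a script. Its argument "plan" is one flat list of numbers, 7 for each row, row after row: the shift along the world's x, y, z in mm, then the turn, a rotation vector about the world's x, y, z in degrees, then the finger opening in mm, from 0 to 87. A call has 1 to 5 rows; each row is the pose to reach, as a shift and turn from the pose commanded when the call began; what a row does not reach only later rows make up. A row lasts 1/10 s, in which the tool goes at most 50 mm and 8.59 degrees, less where a joint would pass 70% of its speed; a pose out of reach is approached as far as the arm can. A call with a gripper value outside its range is refused whole. The fingers move at their own pace and stop on an object; "force" is the grip in N (left out, the last holds). Time passes only in rows, so rows that repeat a pose let the fingers close. It gives the time, the measured TCP pose, the force, the opening and the grip force at its end, in the units of the state.
- bot.read_state(): the state, without advancing time (a new reading comes with each control period).
- bot.snapshot(name): name is "side" or "top" or "wrist"; returns a dict with "pixels" (420x560x3 uint8, red, green, blue), "mtx" (3x3 intrinsics, pixels), "k1" (the pictures are not rectified: a ray, as slopes to the right and down, at radius r is drawn at 1 + k1 r^2 times it, then the intrinsics apply), "rvec" (rotation vector, rad) and "tvec" (3), from world to camera coordinates, as OpenCV has them; the wrist camera has in their place "mount" (4x4, takes a point from camera to tool coordinates, whose origin is the TCP and whose axes are the flange's). Camera axes: x right, y down, z forward; pixel columns grow to the right and rows downward; lengths in m; the calibration is good to about 2 mm. A picture is of the moment at which its call begins: read the wrist's pose just before it. There is no depth.
- bot.finish_job(): hands the job in; it is judged then, once.
Trained networks look in a picture, given as the dict that the camera call returned (one of the last four; its "shot" number tells which), for a name from the list of things; names that differ only in an ending like _2 or _b are one class to them, and where a whole thing is asked for, a point or a joint stands for the part that bears it (a point fixed in the world has none). Each returns a list of dicts, best first, with "confidence" (0 to 1); they miss things now and then, are a little off and sometimes report something else, mostly with a low value. They report only what shows in the picture. A call takes as long as a camera call.
- bot.look_for(thing, picture): "bbox" ([left, top, width, height] as shares, 0 to 1, of the picture: columns of its width, rows of its height, round what is visible of it).
- bot.cut_out(thing, picture): "pixels" (420x560 bool, what is visible of it) and "bbox" ([left, top, width, height] as shares, 0 to 1, of the picture: columns of its width, rows of its height, round what is visible of it).
- bot.place_of(thing, picture): "point" ([row, column] as shares, 0 to 1, of the picture: columns of its width, rows of its height: a listed point, or the origin of a listed thing).
The state is a dict: "clock": time; "joint_positions": joint angles; "qvel": joint speeds; "tau": joint torques, N m; "position": TCP position; "orientation": TCP orientation; "wrist_force": force on the tool from outside, world axes, zero at the start; "torque": the same for the moment, N m; "grip_width": finger opening in m; "grip_force": force on a finger pad.
Only numpy, scipy, OpenCV 4.12 (cv2) and the standard library are available. Lean on these libraries where they do the work, as an engineer would, in place of code of your own. Each camera call takes 0.05 s, during which the arm holds its last target. There are 200 camera calls.

## Working session

There is one attempt and no reset: what is moved stays moved. The work goes in short steps, Python scripts to look and compute and a tool call to move; the robot and the scene stay as the last step left them, time stands still between calls to the robot, and variables do not carry over. Pictures are saved under pics/ and viewed, at most 10 in all, crops included, and the job is handed in when it is done.

Besides the shell and the picture viewer there is one more tool, called after ">>>" as name(argument=value, ...) on one line, values as JSON. apply_moves: Moves the arm, as the interface text tells. Its arguments: {"type":"object","properties":{"plan":{"type":"array"},"force":{"type":"number"}},"required":["plan"]}

```bash
mkdir -p pics
cat > h.py <<'E'
import numpy as np, cv2
from station import bot
from scipy.spatial.transform import Rotation as Rn
def cam(p):
    if "mount" in p:
        s=p["_state"]; T=np.eye(4); T[:3,:3]=Rn.from_euler('xyz',s["orientation"]).as_matrix(); T[:3,3]=s["position"]
        return np.linalg.inv(T@np.array(p["mount"]))
    W=np.eye(4); W[:3,:3]=cv2.Rodrigues(np.array(p["rvec"],float))[0]; W[:3,3]=np.ravel(p["tvec"]); return W
def shot(n):
    s=bot.read_state(); p=bot.snapshot(n); p2=dict(p); p2["_state"]=s
    return p,p2
def dist(p): return np.array([p["k1"],0,0,0],float)
def ray(p,uv):
    # drawn = ray*(1+k1 r^2)
    n=cv2.undistortPoints(np.array(uv,float).reshape(-1,1,2),np.array(p["mtx"],float),dist(p)).reshape(-1,2)
    W=cam(p); d=np.c_[n,np.ones(len(n))]@W[:3,:3]; o=-W[:3,:3].T@W[:3,3]; return o,d
def onz(p,uv,z):
    o,d=ray(p,uv); return o+d*((z-o[2])/d[:,2])[:,None]
def proj(p,X):
    W=cam(p); return cv2.projectPoints(np.array(X,float).reshape(-1,1,3),cv2.Rodrigues(W[:3,:3])[0],W[:3,3],np.array(p["mtx"],float),dist(p))[0].reshape(-1,2)
def save(p,n): cv2.imwrite("pics/"+n,np.ascontiguousarray(p["pixels"][:,:,::-1]))
E
python3 - <<'E'
from h import *
print(bot.read_state())
for n in ["top","side"]:
    p,q=shot(n); save(p,n+"1.png")
    o,_=ray(q,[[280,210]]); print(n,o)
    for t in ["notch_mid","plate_handle","plate_hinge","bar_mid","press","stamp","stone","mould_frame"]:
        for r in bot.place_of(t,p)[:2]:
            v,u=np.array(r["point"])*[420,560]; print(t,round(r["confidence"],2),u.round(1),v.round(1),onz(q,[[u,v]],{"notch_mid":.07,"plate_handle":.113,"plate_hinge":.074,"bar_mid":.008}.get(t,0))[0].round(4))
E
```

```text
{'clock': 0.0, 'joint_positions': array([-1.25093544,  0.32182115, -0.07010021,  1.45168376,  0.02257218,
        1.37079161, -0.05696073]), 'qvel': array([-0.00227449,  0.0008772 ,  0.0009124 , -0.00072523, -0.00072869,
        0.00016862,  0.00040355]), 'tau': array([-2.63482752e-04, -4.91284525e+01, -4.04180037e-01, -3.12524915e+01,
       -6.40406320e-02,  4.40571865e-02,  1.82085441e-04]), 'position': array([0.19553299, 0.61934531, 0.24015839]), 'orientation': array([-3.13967685e+00,  6.66928282e-05,  2.83581100e+00]), 'wrist_force': array([ 0.65920481, -0.49197356,  1.0016732 ]), 'torque': array([ 0.01169778, -0.00418081,  0.01727182]), 'grip_force': 0.0, 'grip_width': 0.08718183312108471}
top [0.37574795 0.11304082 0.95844808]
notch_mid 0.88 268.7 223.5 [0.4304 0.1302 0.07  ]
plate_handle 0.56 228.1 219.2 [0.4352 0.2167 0.113 ]
plate_hinge 0.98 196.2 217.6 [0.44   0.2934 0.074 ]
bar_mid 0.73 354.2 224.0 [ 0.4373 -0.0747  0.008 ]
press 0.86 246.2 222.1 [0.437  0.1863 0.    ]
press 0.55 393.7 226.1 [ 0.4346 -0.1729  0.    ]
stamp 0.71 398.1 225.8 [ 0.4355 -0.1838  0.    ]
stamp 0.25 354.0 224.8 [ 0.4358 -0.0758  0.    ]
stone 0.6 136.3 231.0 [0.4094 0.4546 0.    ]
mould_frame 0.59 247.0 223.2 [0.4344 0.1842 0.    ]
side [ 0.11863567 -0.59570795  0.78669959]
plate_hinge 0.6 254.0 161.2 [0.4447 0.303  0.074 ]
bar_mid 0.64 320.7 286.8 [ 0.4446 -0.0815  0.008 ]
bar_mid 0.54 270.4 209.3 [0.4402 0.1836 0.008 ]
stone 0.75 227.5 156.2 [0.4168 0.4487 0.    ]
mould_frame 0.81 273.2 210.9 [ 0.4477  0.1834 -0.    ]
```

View pics/top1.png

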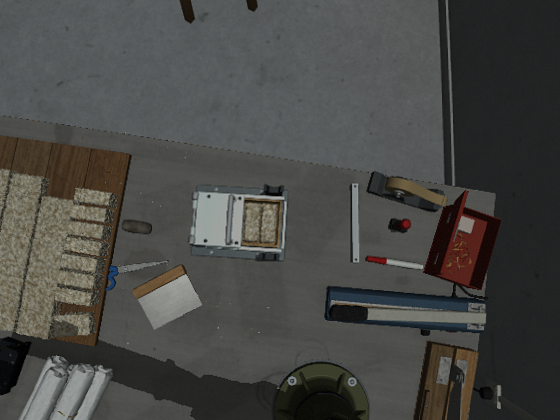

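View pics/side1.png

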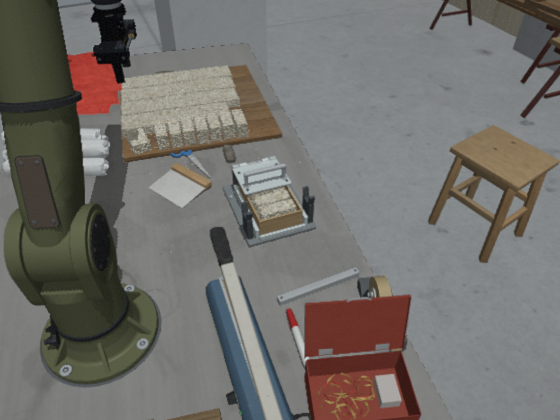

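The top view shows the press at about (240,222) with its posts facing right. The bar is upright in the image at column 355, rows 184–262; the red stamp is at (401,225) and the stone at (137,227). The side view agrees. Next I move the wrist camera above the press and bar area.

>>> apply_moves(plan=[40,-50,10,0,0,4,60,80,-100,20,0,0,8,60,120,-145,30,0,0,12,60,160,-190,40,0,0,16,60,190,-235,50,0,0,17.5,60])

```text
clock: 1.4
position: [0.3533, 0.4273, 0.282]
orientation: [3.141, 0.0, -3.14]
wrist_force: [-0.0, 0.5, -0.3]
grip_width: 0.0613
grip_force: 0.0
```

```bash
cat > fit.py <<'E'
from h import *
import sys
def bar(n):
    p,q=shot(n)
    for r in bot.cut_out("bar",p)[:2]:
        c=cv2.findContours(r["pixels"].astype(np.uint8),0,1)[0]; c=max(c,key=cv2.contourArea).reshape(-1,2)
        # mask outline on z=16 mm plane
        g=onz(q,c.astype(float),.016)[:,:2].astype(np.float32)
        print(n,"bar",round(r["confidence"],2),r["pixels"].sum(),cv2.minAreaRect(g*1000))
    for t,z in [("notch_mid",.07),("plate_handle",.113),("plate_hinge",.074),("bar_mid",.008),("stamp",0)]:
        for r in bot.place_of(t,p)[:1]:
            v,u=np.array(r["point"])*[420,560]; print(n,t,round(r["confidence"],2),u.round(1),v.round(1),onz(q,[[u,v]],z)[0].round(4))
    return p
if __name__=="__main__":
    for n in sys.argv[1:]: bar(n)
    s=bot.read_state(); print(s["clock"],s["position"],s["orientation"],s["joint_positions"].round(2),s["wrist_force"],s["grip_width"])
E
python3 fit.py top
```

```text
top bar 0.57 624 ((441.1517028808594, -73.88468933105469), (184.76541137695312, 21.61406707763672), 0.2079608142375946)
top notch_mid 0.61 268.4 220.7 [0.4367 0.1309 0.07  ]
top plate_handle 0.57 232.1 220.0 [0.4336 0.208  0.113 ]
top plate_hinge 0.63 199.4 216.7 [0.4421 0.2863 0.074 ]
top bar_mid 0.62 352.4 225.1 [ 0.4345 -0.0704  0.008 ]
top stamp 0.63 394.7 227.5 [ 0.4312 -0.1754  0.    ]
1.75 [0.35055044 0.43029171 0.28123263] [ 3.14140713e+00 -7.35862643e-04 -3.13930465e+00] [-0.97  0.1   0.03  1.63 -0.    1.41  0.64] [ 0.03926269  0.40547314 -1.03082566] 0.060013463486089956
```

>>> apply_moves(plan=[15,-45,10,0,0,0,60,30,-90,20,0,0,0,60,45,-135,30,0,0,0,60,60,-180,40,0,0,0,60,80,-225,50,0,0,0,60])

```text
clock: 2.25
position: [0.4313, 0.2042, 0.3318]
orientation: [3.141, -0.0, -3.138]
wrist_force: [0.5, 0.5, 0.1]
grip_width: 0.0598
grip_force: 0.0
```

Run:
```python
from h import *
import fit
p=fit.bar("wrist"); save(p,"w1.png"); print(p["mount"]); print(bot.read_state()["position"])
```

```text
wrist bar 0.92 2216 ((432.23004150390625, -71.66976928710938), (26.170866012573242, 171.899658203125), 89.84366607666016)
wrist notch_mid 0.38 257.3 178.0 [0.4253 0.1864 0.07  ]
wrist plate_handle 0.77 281.8 194.3 [0.4363 0.2144 0.113 ]
wrist plate_hinge 0.78 351.6 192.8 [0.4419 0.2986 0.074 ]
wrist bar_mid 0.66 71.5 179.7 [ 0.4376 -0.0732  0.008 ]
[[ 2.49802752e-04 -9.69204407e-01 -2.46257498e-01  6.71525113e-02]
 [ 9.99999879e-01  1.37806561e-04  4.72026220e-04 -3.22113391e-04]
 [-4.23553993e-04 -2.46257586e-01  9.69204324e-01 -1.44187393e-01]
 [ 0.00000000e+00  0.00000000e+00  0.00000000e+00  1.00000000e+00]]
[0.43077338 0.20647691 0.33082689]
```

View pics/w1.png

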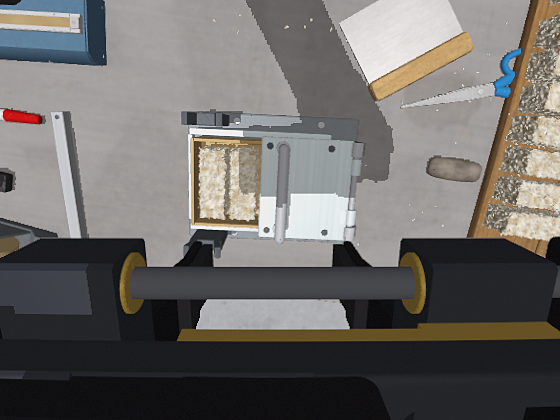

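The wrist image shows the press at columns 185–360, its handle at about (282,195) and the bar at about (68,175), partly hidden by the gripper. I'll shift so that the press and bar are both fully in view.

>>> apply_moves(plan=[20,-40,5,0,0,0,60,45,-75,10,0,0,0,60,60,-95,10,0,0,0,60,60,-95,10,0,0,0,60,60,-95,10,0,0,0,60])

```text
clock: 3.1
position: [0.4914, 0.111, 0.3408]
orientation: [-3.142, -0.001, -3.14]
wrist_force: [-0.7, 0.4, 0.9]
grip_width: 0.06
grip_force: 0.0
```

Run:
```python
from h import *
import pickle
p,q=shot("wrist"); pickle.dump(q,open("w2.pkl","wb")); im=np.ascontiguousarray(p["pixels"][:,:,::-1])
u=proj(q,[[.436,.19,.07],[.44,-.074,.016]]); print(u)
cv2.imwrite("pics/w2.png",cv2.resize(im[50:260,90:370],None,fx=800/280,fy=600/210,interpolation=cv2.INTER_CUBIC))
for r in bot.cut_out("bar",p)[:1]:
    c=max(cv2.findContours(r["pixels"].astype(np.uint8),0,1)[0],key=cv2.contourArea).reshape(-1,2)
    print(r["confidence"],cv2.minAreaRect((onz(q,c.astype(float),.016)[:,:2]*1000).astype(np.float32)),c.min(0),c.max(0))
for t,z in [("notch_mid",.07),("plate_handle",.113),("plate_hinge",.074),("bar_mid",.008),("stamp",0),("mould_frame",0)]:
    for r in bot.place_of(t,p)[:1]:
        v,u=np.array(r["point"])*[420,560]; print(t,round(r["confidence"],2),u.round(1),v.round(1),onz(q,[[u,v]],z)[0].round(4))
```

```text
[[339.44118242 135.71582708]
 [134.25696489 137.50610568]]
0.88 ((440.9687805175781, -73.3870849609375), (189.3415069580078, 23.234840393066406), 0.8460696339607239) [120  63] [149 207]
plate_handle 0.63 368.9 137.2 [0.4362 0.2131 0.113 ]
plate_hinge 0.67 431.9 141.3 [0.4416 0.2989 0.074 ]
stamp 0.85 58.8 134.2 [ 0.4355 -0.186   0.    ]
mould_frame 0.61 328.4 133.9 [0.4356 0.188  0.    ]
```

View pics/w2.png

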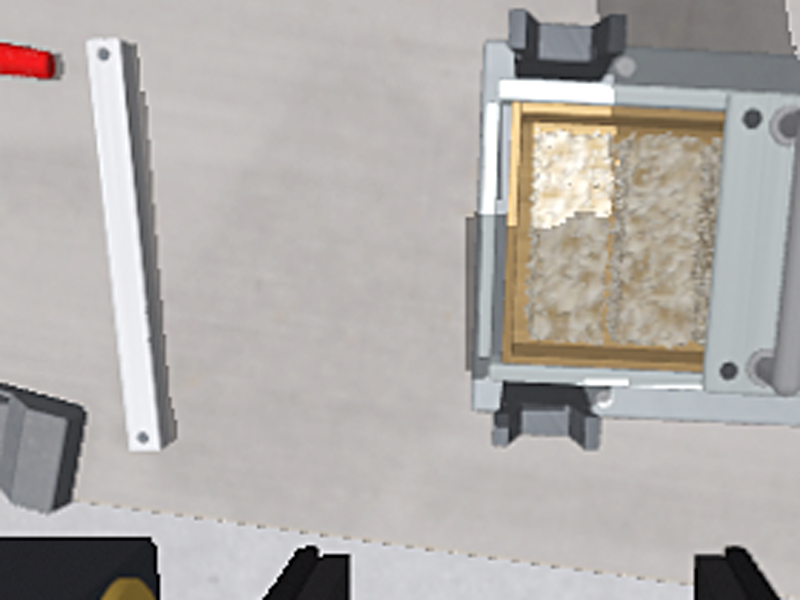

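The crop shows the bar's top face with corners at (86,40), (122,37), (162,450) and (128,451). The posts are centred near (567,12) and (546,447). The plate's front corners are at (729,92) and (706,391), and the base's front corners at (485,42) and (472,410). I'll fit both poses from these points.

```bash
cat > fit2.py <<'E'
from h import *
import pickle
from scipy.optimize import least_squares
q=pickle.load(open("w2.pkl","rb"))
C=lambda a: np.array([90,50])+ (np.array(a,float)+.5)*.35-.5
def fit(X,U,g,free_z=False):
    X=np.array(X)/1e3
    def T(v): c,s=np.cos(v[2]),np.sin(v[2]); return np.c_[X[:,0]*c-X[:,1]*s+v[0],X[:,0]*s+X[:,1]*c+v[1],X[:,2]]
    r=least_squares(lambda v:(proj(q,T(v))-U).ravel(),g)
    print(r.x[:2].round(4),np.degrees(r.x[2]).round(2),"res px\n",r.fun.reshape(-1,2).round(1)); return r.x
v=fit([[0,60,77],[0,-60,77],[-100,86,10],[-100,-86,10],[-65,83,94],[-65,-83,94]],C([[729,92],[706,391],[485,42],[472,410],[567,12],[546,447]]),[.436,.19,1.57])
c,s=np.cos(v[2]),np.sin(v[2]); R=np.array([[c,-s],[s,c]])
for n,a in dict(notch=(-65,0),handle=(25,0),hinge=(110,0),h50=(85.2,0)).items(): print(n,(v[:2]+R@np.array(a)/1e3).round(4))
b=fit([[-8,95,16],[8,95,16],[8,-95,16],[-8,-95,16]],C([[86,40],[122,37],[162,450],[128,451]]),[.44,-.074,1.57+1.57*2*0]) 
b=fit([[-8,95,16],[8,95,16],[8,-95,16],[-8,-95,16]],C([[86,40],[122,37],[162,450],[128,451]]),[.44,-.074,1.5]) 
print(bot.read_state()["position"],bot.read_state()["orientation"])
E
python3 fit2.py
```

```text
[0.4361 0.1897] 87.79 res px
 [[ 0.1 -0.4]
 [-0.8  0.5]
 [-0.7 -1.2]
 [-0.   0.9]
 [ 0.6 -0.2]
 [ 0.7  0.6]]
notch [0.4336 0.1248]
handle [0.4371 0.2147]
hinge [0.4403 0.2996]
h50 [0.4394 0.2749]
[ 0.4414 -0.0753] 90.61 res px
 [[ 0.1 -0.6]
 [-0.1  0.2]
 [-0.3  0.3]
 [ 0.3  0.1]]
[ 0.4414 -0.0753] 90.61 res px
 [[ 0.1 -0.6]
 [-0.1  0.2]
 [-0.3  0.3]
 [ 0.3  0.1]]
[0.49163273 0.10987283 0.34153228] [ 3.14139626e+00  1.04563546e-04 -3.14071484e+00]
```

>>> apply_moves(plan=[-8,-35,-33,0,0,0.5,50,-16,-70,-66,0,0,0.5,50,-25,-105,-99,0,0,0.5,50,-36,-140,-132,0,0,0.5,50,-46,-170,-160,0,0,0.5,50])

```text
clock: 4.0
position: [0.4447, -0.0623, 0.1801]
orientation: [3.141, -0.0, -3.134]
wrist_force: [1.2, -0.6, -0.0]
grip_width: 0.0497
grip_force: 0.0
```

Run:
```python
from h import *
import fit
p=fit.bar("wrist"); save(p,"w3.png")
s=bot.read_state(); print(s["clock"],s["position"],s["orientation"])
```

```text
wrist bar 0.89 3272 ((427.41864013671875, -76.07087707519531), (163.78370666503906, 17.52829360961914), 0.2571101486682892)
wrist notch_mid 0.35 534.7 191.0 [0.4238 0.1377 0.07  ]
wrist bar_mid 0.72 258.0 193.8 [ 0.4402 -0.0758  0.008 ]
wrist stamp 0.9 146.1 185.7 [ 0.4346 -0.1831  0.    ]
4.35 [ 0.44709309 -0.05955367  0.18262258] [ 3.14127863e+00  2.26334656e-03 -3.13119411e+00]
```

View pics/w3.png

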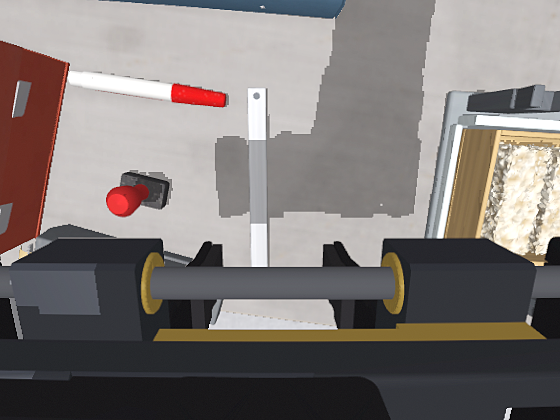

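Bar at (258,175) runs between the fingers; the stamp at (140,190) is clear of the gripper. Descend now.

>>> apply_moves(plan=[-4,-16,-40,0,0,0,50,-4,-16,-80,0,0,0,50,-4,-16,-115,0,0,0,50,-4,-16,-140,0,0,0,50,-4,-16,-157,0,0,0,50])

```text
clock: 4.85
position: [0.4421, -0.0756, 0.0233]
orientation: [-3.141, -0.001, -3.131]
wrist_force: [1.5, 0.1, 0.1]
grip_width: 0.0503
grip_force: 0.0
```

>>> apply_moves(plan=[0,0,0,0,0,0,12,0,0,0,0,0,0,10,0,0,0,0,0,0,10,0,0,0,0,0,0,10,0,0,0,0,0,0,10], force=40)

```text
clock: 5.35
position: [0.4427, -0.0766, 0.0254]
orientation: [3.141, 0.002, -3.133]
wrist_force: [0.4, -0.8, -0.1]
grip_width: 0.0179
grip_force: 0.5
```

>>> apply_moves(plan=[0,0,0,0,0,0,10,0,0,0,0,0,0,10,0,0,20,0,0,0,10,0,0,55,0,0,0,10,0,0,100,0,0,-1,10])

```text
clock: 5.85
position: [0.4393, -0.077, 0.1234]
orientation: [-3.14, -0.006, 3.132]
wrist_force: [1.2, 0.4, -3.8]
grip_width: 0.0156
grip_force: 40.0
```

Run:
```python
from h import *
P=[];O=[]
for i in range(6):
    q=shot("wrist")[1]; s=q["_state"]; P.append(s["position"]); O.append(Rn.from_euler('xyz',s["orientation"]).as_rotvec()); 
print(s["clock"],np.mean(P,0),np.degrees(Rn.from_rotvec(O).mean().as_euler('xyz')),s["wrist_force"],s["grip_width"],s["grip_force"])
p,q=shot("wrist"); 
for r in bot.cut_out("bar",p)[:1]:
    c=max(cv2.findContours(r["pixels"].astype(np.uint8),0,1)[0],key=cv2.contourArea).reshape(-1,2)
    print(r["confidence"],cv2.minAreaRect((onz(q,c.astype(float),P[-1][2]-.008)[:,:2]*1000).astype(np.float32)))
```

```text
6.1 [ 0.44260884 -0.07704459  0.12638116] [1.79976068e+02 1.51576675e-01 1.79444881e+02] [-0.41168654 -0.86195391 -4.90557657] 0.015575481155168453 39.994568824768066
0.86 ((390.8489990234375, -76.32560729980469), (15.933562278747559, 93.85848236083984), 89.66071319580078)
```

>>> apply_moves(plan=[-2,42,20,0,0,0,10,-4,90,28,0,0,-0.8,10,-6,138,28,0,0,-1.6,10,-7,180,28,0,0,-1.6,10,-7,202,28,0,0,-1.6,10])

```text
clock: 6.75
position: [0.4333, 0.1292, 0.151]
orientation: [-3.142, -0.003, 3.109]
wrist_force: [0.5, 0.0, -4.1]
grip_width: 0.0159
grip_force: 40.0
```

Run:
```python
from h import *
import pickle
P=[];O=[]
for i in range(6):
    q=shot("wrist")[1]; s=q["_state"]; P.append(s["position"]); O.append(Rn.from_euler('xyz',s["orientation"]).as_rotvec()); 
m=np.mean(P,0); e=Rn.from_rotvec(O).mean().as_euler('xyz')
print(s["clock"],m,np.degrees(e),s["wrist_force"])
q["_state"]=dict(position=m,orientation=e); pickle.dump(q,open("w4.pkl","wb"))
im=np.ascontiguousarray(q["pixels"][:,:,::-1]); 
t,qt=shot("top")
print(proj(qt,[m]))
a=cv2.resize(im[0:300],(560,300)); b=cv2.resize(np.ascontiguousarray(t["pixels"][175:275,180:320,::-1]),(420,300),interpolation=cv2.INTER_CUBIC)
out=np.zeros((600,800,3),np.uint8); out[:300,:560]=a; out[300:,:420]=b
sd,qs=shot("side"); u=proj(qs,[m])[0].astype(int); print(u)
c=np.ascontiguousarray(sd["pixels"][u[1]-40:u[1]+60,u[0]-60:u[0]+66,::-1]); out[300:,422:800]=cv2.resize(c,(378,300),interpolation=cv2.INTER_CUBIC)
cv2.imwrite("pics/m4.png",out)
```

```text
7.0 [0.43371477 0.12751799 0.15101697] [-1.79946324e+02 -1.37577419e-01  1.78096959e+02] [-0.2531402  -0.67145405 -3.51222757]
[[269.30329942 219.46567908]]
[277 178]
```

View pics/m4.png

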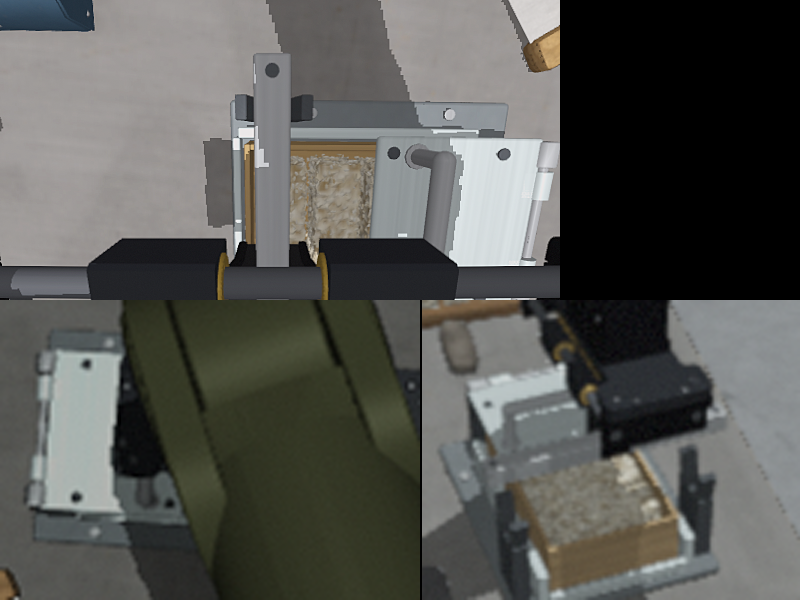

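The wrist crop shows the bar's near end at (254–290, 54) and the post tine tops spanning columns 238–313 at row ~95. I'll compute the lateral offset.

Run:
```python
from h import *
import pickle
q=pickle.load(open("w4.pkl","rb")); m=q["_state"]["position"]
im=q["pixels"]; cv2.imwrite("pics/c5.png",cv2.resize(np.ascontiguousarray(im[40:160,200:360,::-1]),(800,600),interpolation=cv2.INTER_CUBIC))
print("bar end top",onz(q,[[254,54],[290,54],[254,240],[288,240]],m[2]-.0085))
print("tines",onz(q,[[238,94],[313,95]],.094))
print("plate",onz(q,[[378,137],[558,140]],.077))
```

```text
bar end top [[0.33784277 0.12289527 0.14251697]
 [0.33833379 0.13773468 0.14251697]
 [0.41843094 0.11924109 0.14251697]
 [0.41895125 0.13511263 0.14251697]]
tines [[0.34907034 0.11095457 0.094     ]
 [0.35097313 0.15268453 0.094     ]]
plate [[0.37574512 0.19494761 0.077     ]
 [0.3805545  0.31025246 0.077     ]]
```

View pics/c5.png

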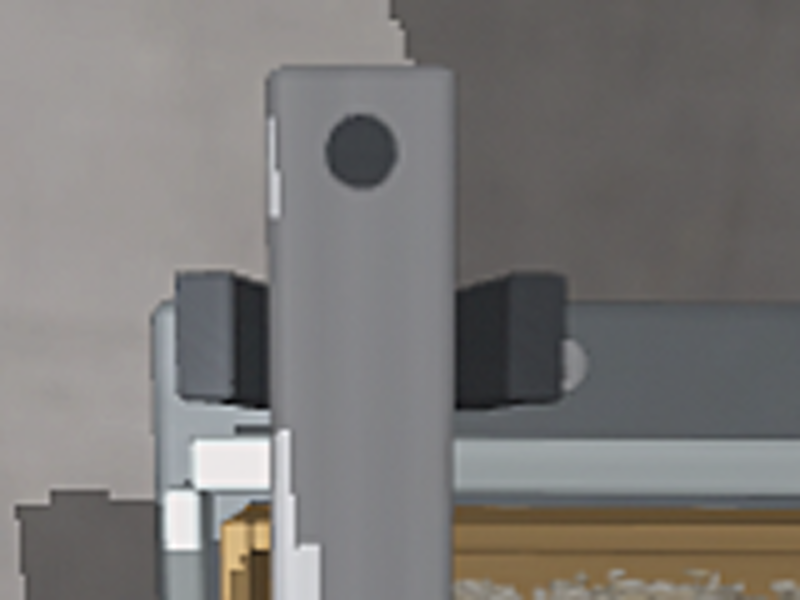

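Bar centre is ~1.7 mm to −y of the notch centre; lengthwise it is right. I'll correct and lower it.

>>> apply_moves(plan=[0,1.7,-10,0,0,-0.3,10,0,1.7,-22,0,0,-0.3,10,0,1.7,-34,0,0,-0.3,10,0,1.7,-44,0,0,-0.3,10,0,1.7,-50,0,0,-0.3,10])

```text
clock: 7.65
position: [0.4341, 0.1265, 0.1009]
orientation: [-3.14, -0.002, 3.099]
wrist_force: [-0.1, -0.3, -3.1]
grip_width: 0.0153
grip_force: 40.0
```

>>> apply_moves(plan=[0,0,-1,0,0,0,10,0,0,-2,0,0,0,10,0,0,-3,0,0,0,10,0,0,-4,0,0,0,10,0,0,-4,0,0,0,10])

```text
clock: 8.15
position: [0.4351, 0.1269, 0.0987]
orientation: [3.141, 0.001, 3.099]
wrist_force: [0.2, -0.2, -4.0]
grip_width: 0.0154
grip_force: 40.0
```

>>> apply_moves(plan=[0,0,-1,0,0,0,10,0,0,-2,0,0,0,10,0,0,-2,0,0,0,10])

```text
clock: 8.45
position: [0.4351, 0.1266, 0.0965]
orientation: [-3.141, 0.0, 3.099]
wrist_force: [1.0, -1.8, -3.0]
grip_width: 0.0155
grip_force: 40.0
```

>>> apply_moves(plan=[0,0,-1,0,0,0,10,0,0,-1,0,0,0,10])

```text
clock: 8.65
position: [0.4351, 0.1264, 0.0955]
orientation: [-3.141, 0.0, 3.099]
wrist_force: [0.4, -3.0, -2.1]
grip_width: 0.0157
grip_force: 40.0
```

The −y force says the bar is touching the +y wall, so ease it −y and go down.

>>> apply_moves(plan=[0,-1,0,0,0,0,10,0,-1,-1,0,0,0,10,0,-1,-1,0,0,0,10])

```text
clock: 8.95
position: [0.435, 0.1262, 0.0953]
orientation: [3.141, -0.0, 3.099]
wrist_force: [-2.4, -2.0, 5.2]
grip_width: 0.0153
grip_force: 40.0
```

>>> apply_moves(plan=[0,0,-1,0,0,0,10,0,0,-1,0,0,0,10])

```text
clock: 9.15
position: [0.435, 0.1262, 0.0952]
orientation: [3.141, -0.001, 3.099]
wrist_force: [-5.0, -3.5, 13.5]
grip_width: 0.0153
grip_force: 40.0
```

>>> apply_moves(plan=[0,0,1,0,0,0,10,0,0,1,0,0,0,10])

```text
clock: 9.35
position: [0.435, 0.1261, 0.0953]
orientation: [3.141, 0.0, 3.1]
wrist_force: [-2.9, -2.3, 6.7]
grip_width: 0.0153
grip_force: 40.0
```

Run:
```python
from h import *
p,q=shot("wrist"); sd,qs=shot("side"); s=bot.read_state(); print(s["position"],s["wrist_force"])
out=np.zeros((600,800,3),np.uint8)
R=lambda a,w,h: cv2.resize(np.ascontiguousarray(a[:,:,::-1]),(w,h),interpolation=cv2.INTER_CUBIC)
out[:,:400]=R(p["pixels"][0:240,200:360],400,600); u=proj(qs,[s["position"]])[0].astype(int)
out[:,400:]=R(sd["pixels"][u[1]-45:u[1]+75,u[0]-40:u[0]+40],400,600)
cv2.imwrite("pics/m6.png",out)
```

```text
[0.43495859 0.12614194 0.09527615] [-2.69883436 -2.52103252  6.76267146]
```

View pics/m6.png

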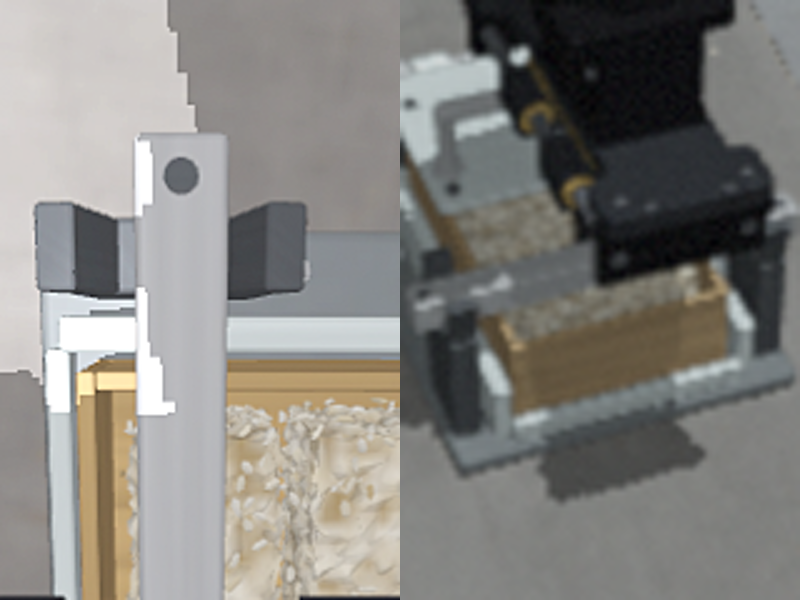

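The bar is between the tines on the notch floor, against the +y wall, and sticks out ~12 mm past the near post as wanted. I'll relax the load and let go gently.

>>> apply_moves(plan=[0,-1.5,0.7,0,0,0,10,0,-1.5,0.7,0,0,0,10])

```text
clock: 9.65
position: [0.435, 0.1251, 0.0953]
orientation: [3.14, 0.001, 3.1]
wrist_force: [0.4, 0.5, 1.6]
grip_width: 0.0155
grip_force: 40.0
```

>>> apply_moves(plan=[0,0,0,0,0,0,22,0,0,0,0,0,0,30,0,0,0,0,0,0,34,0,0,0,0,0,0,34])

```text
clock: 10.05
position: [0.435, 0.1245, 0.0952]
orientation: [3.141, 0.0, 3.099]
wrist_force: [0.1, 0.1, 1.7]
grip_width: 0.0324
grip_force: 0.0
```

>>> apply_moves(plan=[0,0,15,0,0,0,34,0,0,45,0,0,0,34,0,0,90,0,0,0,34,0,0,135,0,0,0,34,30,20,160,0,0,0,40])

```text
clock: 10.55
position: [0.4649, 0.1428, 0.2599]
orientation: [3.138, 0.004, 3.097]
wrist_force: [1.2, 0.6, 0.6]
grip_width: 0.0368
grip_force: 0.0
```

Run:
```python
from h import *
import pickle
P=[];O=[]
for i in range(8):
    q=shot("wrist")[1]; s=q["_state"]; P.append(s["position"]); O.append(Rn.from_euler('xyz',s["orientation"]).as_rotvec()); 
P=P[2:];O=O[2:]
m=np.mean(P,0); e=Rn.from_rotvec(O).mean().as_euler('xyz')
print(s["clock"],m,np.degrees(e),s["wrist_force"],np.std(P,0))
q["_state"]=dict(position=m,orientation=e); pickle.dump(q,open("w7.pkl","wb"))
im=np.ascontiguousarray(q["pixels"][:,:,::-1]); cv2.imwrite("pics/w7.png",cv2.resize(im[30:255,200:500],(800,600),interpolation=cv2.INTER_CUBIC))
```

```text
10.9 [0.46544732 0.14489312 0.25554439] [1.79980157e+02 5.75404720e-02 1.77601648e+02] [ 0.86468629 -0.26793138  0.05297133] [0.0018923  0.00136045 0.00211783]
```

View pics/w7.png

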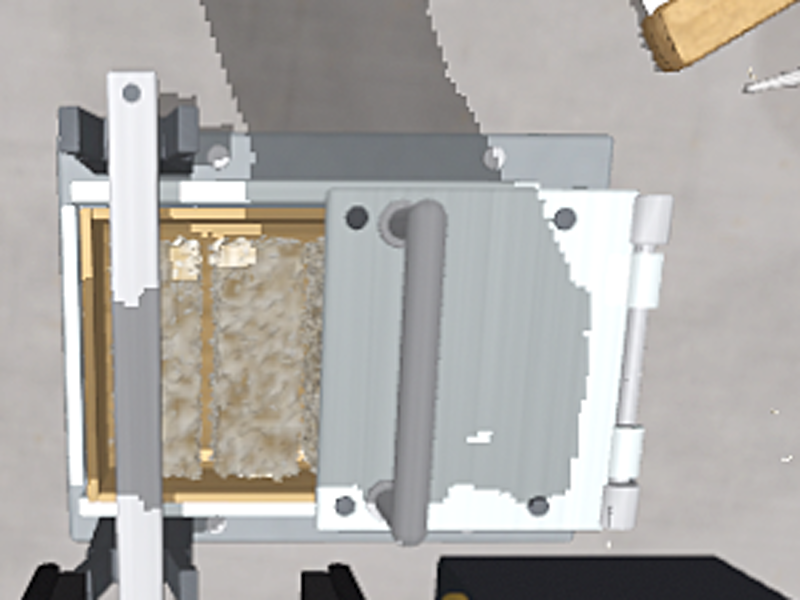

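The bar lies in both notches after release, and the plate, handle and hinge are all visible in the crop. The plate corners are at (330,188), (316,530), (637,190) and (604,531). I'll refit the press pose from them.

Run:
```python
from h import *
import pickle
from scipy.optimize import least_squares
q=pickle.load(open("w7.pkl","rb"))
U=np.array([200,30])+(np.array([[330,188],[316,530],[637,190],[604,531],[612,135],[428,200],[408,544],[72,540]],float)+.5)*.375-.5
X=np.array([[0,60,77],[0,-60,77],[106,60,77],[106,-60,77],[125,86,10],[25,48,113],[25,-48,113],[-100,-86,10]])/1e3
def T(v,X=X): c,s=np.cos(v[2]),np.sin(v[2]); return np.c_[X[:,0]*c-X[:,1]*s+v[0],X[:,0]*s+X[:,1]*c+v[1],X[:,2]]
r=least_squares(lambda v:(proj(q,T(v))-U).ravel(),[.436,.19,1.53],loss="soft_l1")
v=r.x; print(v[:2],np.degrees(v[2])); print((proj(q,T(v))-U).round(1))
print("notch,handle,hinge,h50",T(v,np.array([[-65,0,70],[25,0,113],[110,0,74],[85.2,0,164.2]])/1e3).round(4))
s=bot.read_state();print(s["position"],s["joint_positions"].round(2))
```

```text
[0.43873905 0.1911307 ] 87.54557049634765
[[-0.6 -0. ]
 [ 0.1  0. ]
 [ 1.4  0.1]
 [-0.5 -0.3]
 [ 1.6 -0.3]
 [-0.4  8.1]
 [ 0.2 -6.3]
 [-0.8  0.6]]
notch,handle,hinge,h50 [[0.436  0.1262 0.07  ]
 [0.4398 0.2161 0.113 ]
 [0.4434 0.301  0.074 ]
 [0.4424 0.2763 0.1642]]
[0.46382219 0.14369968 0.25379319] [-0.71 -0.05  0.35  1.84  0.02  1.35  1.16]
```

>>> apply_moves(plan=[-12,36,0,0,0,0,44,-25,71.5,-20,0,0,0,44,-25,71.5,-60,0,0,0,44,-25,71.5,-100,0,0,0,44,-25,71.5,-141,0,0,0,44])

```text
clock: 11.45
position: [0.439, 0.2157, 0.1124]
orientation: [3.142, -0.0, 3.1]
wrist_force: [0.7, 0.5, -1.1]
grip_width: 0.044
grip_force: 0.0
```

>>> apply_moves(plan=[0,0,0,0,0,0,44,0,0,0,0,0,0,24], force=15)

```text
clock: 11.65
position: [0.4394, 0.2154, 0.1142]
orientation: [-3.14, -0.001, 3.099]
wrist_force: [0.5, -0.3, 1.8]
grip_width: 0.0407
grip_force: 0.0
```

Run:
```python
from h import *
p,q=shot("wrist"); sd,qs=shot("side"); s=bot.read_state(); print(s["position"],s["wrist_force"],s["grip_width"])
out=np.zeros((600,800,3),np.uint8)
R=lambda a,w,h: cv2.resize(np.ascontiguousarray(a[:,:,::-1]),(w,h),interpolation=cv2.INTER_CUBIC)
out[:300]=R(p["pixels"][0:300,:],800,300); u=proj(qs,[s["position"]])[0].astype(int)
out[300:,:]=R(sd["pixels"][u[1]-40:u[1]+50,u[0]-120:u[0]+120],800,300)
cv2.imwrite("pics/m8.png",out)
```

```text
[0.44126706 0.21651043 0.11636454] [-0.12444109 -0.35592193  0.90608037] 0.03481457320676536
```

View pics/m8.png

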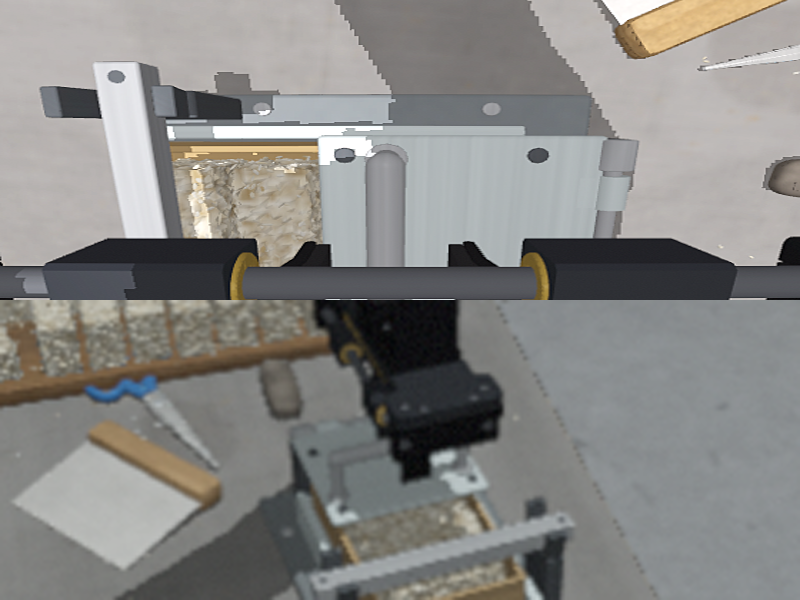

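The handle at (386,210) is centred between the fingers, and the bar bridges the posts with both ends sticking out alike. Close the grip.

>>> apply_moves(plan=[0,0,0,0,0,0,8,0,0,0,0,0,0,6,0,0,0,0,0,0,6,0,0,0,0,0,0,6,0,0,0,0,0,0,6], force=35)

```text
clock: 12.25
position: [0.4406, 0.2141, 0.1153]
orientation: [-3.14, 0.001, 3.098]
wrist_force: [-0.7, -5.8, 6.5]
grip_width: 0.011
grip_force: 35.0
```

>>> apply_moves(plan=[0,0,0,0,0,0,6,0,0,0,0,0,0,6])

```text
clock: 12.45
position: [0.4407, 0.2141, 0.1154]
orientation: [-3.14, 0.001, 3.098]
wrist_force: [-1.6, -4.9, 6.1]
grip_width: 0.0108
grip_force: 35.0
```

```bash
cat > arc.py <<'E'
from h import *
s=bot.read_state(); print(s["position"],s["wrist_force"],s["grip_width"],s["grip_force"])
for a in range(0,55,5):
    t=np.radians(a); x=-85*np.cos(t)+39*np.sin(t); z=85*np.sin(t)+39*np.cos(t)
    d=x+85; print(a,(d*np.cos(np.radians(87.6))).round(1),(d*np.sin(np.radians(87.6))).round(1),(z-39).round(1))
E
python3 arc.py
```

```text
[0.44065075 0.21413642 0.11535037] [-1.57836834 -4.86793325  6.05045373] 0.01084615462314128 35.00126838684082
0 0.0 0.0 0.0
5 0.2 3.7 7.3
10 0.3 8.1 14.2
15 0.5 13.0 20.7
20 0.8 18.4 26.7
25 1.0 24.4 32.3
30 1.3 30.9 37.3
35 1.6 37.7 41.7
40 1.9 44.9 45.5
45 2.2 52.4 48.7
50 2.5 60.2 51.2
```

>>> apply_moves(plan=[0.2,2,7.3,0,0,0,6,0.3,6.4,14.2,0,0,0,6,0.5,11.3,20.7,0,0,0,6,0.8,16.7,26.7,0,0,0,6,1,22.8,32.3,0,0,0,6])

```text
clock: 12.95
position: [0.4415, 0.2354, 0.1469]
orientation: [-3.136, 0.0, 3.098]
wrist_force: [3.0, -9.6, -0.2]
grip_width: 0.0108
grip_force: 35.0
```

```bash
python3 arc.py | head -1
```

```text
[0.44154247 0.23544692 0.1468745 ] [ 2.96787003 -9.64564395 -0.24058067] 0.01083379510488406 35.000630021095276
```

>>> apply_moves(plan=[0.3,5.5,6,0,0,0,6,0.6,12.5,10.5,0,0,0,6,0.9,19.8,14.4,0,0,0,6,1.2,27.5,17.6,0,0,0,6,1.2,27.5,17.6,0,0,0,6])

```text
clock: 13.45
position: [0.443, 0.2644, 0.1667]
orientation: [-3.138, 0.001, 3.099]
wrist_force: [-1.8, -9.3, 10.1]
grip_width: 0.0111
grip_force: 35.0
```

Run:
```python
from h import *
import pickle
p,q=shot("wrist"); sd,qs=shot("side"); pickle.dump((q,qs),open("w9.pkl","wb")); s=bot.read_state(); print(s["position"],s["wrist_force"])
out=np.zeros((600,800,3),np.uint8)
R=lambda a,w,h: cv2.resize(np.ascontiguousarray(a[:,:,::-1]),(w,h),interpolation=cv2.INTER_CUBIC)
out[:300]=R(p["pixels"][0:260,80:560],800,300); u=proj(qs,[[.44,.22,.1]])[0].astype(int); print(u)
out[300:,:]=R(sd["pixels"][u[1]-40:u[1]+50,u[0]-120:u[0]+120],800,300)
cv2.imwrite("pics/m9.png",out)
```

```text
[0.4430288  0.26375904 0.16642804] [-0.02167134 -9.60461312 10.63961621]
[264 171]
```

```bash
cat > ang.py <<'E'
from h import *
def press(X,v=(.4387,.1911,np.radians(87.55))):
    X=np.array(X)/1e3; c,s=np.cos(v[2]),np.sin(v[2]); return np.c_[X[:,0]*c-X[:,1]*s+v[0],X[:,0]*s+X[:,1]*c+v[1],X[:,2]]
def pl(a,pts):
    t=np.radians(a); o=[]
    for x,y,z in pts: dx,dz=x-110,z-74; o.append([110+dx*np.cos(t)+dz*np.sin(t),y,74-dx*np.sin(t)+dz*np.cos(t)])
    return o
P=[[0,60,77],[106,60,77],[106,-60,77],[0,-60,77]]; L=[[0,60,71]]; H=[[25,42,113],[25,-42,113]]
for n in ("wrist","side"):
    p,q=shot(n)
    for r in bot.cut_out("press_plate",p)[:2]:
        c=max(cv2.findContours(r["pixels"].astype(np.uint8),0,1)[0],key=cv2.contourArea)
        print(n,r["confidence"].__round__(2),r["pixels"].sum(),cv2.approxPolyDP(c,2.5,True).reshape(-1,2).tolist())
    for t in ("plate_handle","plate_hinge"):
        for r in bot.place_of(t,p)[:1]: print(t,r["confidence"].__round__(2),(np.array(r["point"])[::-1]*[560,420]).round(1))
    for a in (40,45,50): print(a,proj(q,press(pl(a,P+L+H))).round(0).tolist())
    print("base rear corner, hinge, notchfloor",proj(q,press([[125,86,10],[110,0,74],[-65,0,70]])).round(1).tolist())
s=bot.read_state(); print(s["clock"],s["position"],s["wrist_force"])
E
python3 ang.py
```

```text
wrist 0.93 17522 [[321, 133], [176, 134], [174, 162], [180, 235], [233, 237], [237, 257], [245, 241], [258, 243], [263, 266], [282, 266], [285, 245], [294, 240], [302, 242], [308, 255], [310, 240], [320, 236], [322, 192], [333, 188], [333, 164], [322, 160]]
plate_handle 0.74 [274.6 264.2]
plate_hinge 0.91 [322.4 217. ]
40 [[176.0, 138.0], [328.0, 134.0], [322.0, 300.0], [192.0, 360.0], [171.0, 138.0], [266.0, 180.0], [267.0, 345.0]]
45 [[187.0, 139.0], [329.0, 134.0], [322.0, 300.0], [201.0, 368.0], [180.0, 138.0], [284.0, 181.0], [282.0, 349.0]]
50 [[200.0, 139.0], [329.0, 134.0], [323.0, 300.0], [213.0, 376.0], [191.0, 139.0], [302.0, 182.0], [298.0, 352.0]]
base rear corner, hinge, notchfloor [[335.7, 100.1], [325.2, 220.1], [84.7, 218.4]]
side 0.96 526 [[233, 167], [268, 162], [286, 152], [281, 151], [278, 141], [275, 141], [275, 153], [244, 160], [241, 149], [254, 144], [252, 141], [237, 144], [239, 161]]
side 0.48 2467 [[237, 144], [239, 161], [231, 167], [233, 183], [222, 188], [248, 246], [314, 228], [311, 220], [313, 196], [300, 204], [303, 213], [302, 223], [259, 236], [251, 212], [242, 219], [238, 217], [237, 211], [247, 206], [237, 189], [238, 169], [266, 162], [268, 171], [275, 170], [275, 159], [286, 151], [282, 151], [276, 141], [275, 153], [244, 160], [240, 149], [254, 144], [252, 141]]
plate_handle 0.65 [256.4 142.6]
plate_hinge 0.69 [251.1 162.4]
40 [[240.0, 162.0], [231.0, 165.0], [276.0, 156.0], [288.0, 151.0], [240.0, 164.0], [241.0, 146.0], [275.0, 139.0]]
45 [[239.0, 158.0], [231.0, 165.0], [276.0, 156.0], [287.0, 147.0], [239.0, 160.0], [240.0, 144.0], [273.0, 137.0]]
50 [[238.0, 154.0], [231.0, 165.0], [276.0, 155.0], [286.0, 144.0], [238.0, 156.0], [239.0, 141.0], [272.0, 134.0]]
base rear corner, hinge, notchfloor [[221.9, 184.9], [253.8, 161.8], [278.1, 205.6]]
13.95 [0.44303594 0.26364795 0.16639585] [-0.59468457 -9.44746926 10.28049052]
```

```bash
cat > prof.py <<'E'
from h import *
from ang import press,pl
p,q=shot("wrist"); g=cv2.cvtColor(p["pixels"],cv2.COLOR_RGB2GRAY).astype(int); c=p["pixels"].astype(int)
for v0,a,b in ((108,318,350),(150,160,205),(200,165,210),(150,315,345)): print(v0,a,g[v0-1:v0+2,a:b].mean(0).round().astype(int).tolist())
print("col 200 v",g[120:150,200].tolist()," base col 300 v85",g[85:140,300].tolist())
print("bar row150 u0",g[149:152,0:150].mean(0).round().astype(int).tolist())
E
python3 prof.py | grep -v "^wrist\|^side\|^plate\|^4.\|^50\|^base r"
```

```text
14.35 [0.4430336  0.26364321 0.16639354] [-1.41797502 -8.66058507 10.36643271]
108 318 [115, 115, 115, 115, 115, 115, 114, 114, 115, 115, 115, 114, 112, 106, 97, 105, 118, 116, 116, 116, 115, 115, 115, 115, 115, 115, 116, 116, 116, 116, 116, 116]
150 160 [132, 144, 143, 136, 137, 126, 164, 161, 141, 133, 128, 128, 130, 121, 236, 222, 232, 247, 255, 255, 243, 225, 205, 210, 212, 215, 214, 213, 213, 213, 216, 223, 151, 102, 102, 102, 99, 97, 97, 98, 97, 96, 94, 90, 90]
200 165 [192, 102, 108, 119, 122, 115, 132, 171, 235, 220, 221, 236, 186, 145, 159, 165, 171, 174, 167, 161, 154, 157, 159, 160, 160, 160, 159, 159, 159, 160, 160, 161, 160, 160, 160, 158, 158, 158, 158, 158, 158, 158, 159, 159, 159]
150 315 [159, 157, 160, 161, 161, 158, 157, 156, 150, 153, 154, 155, 154, 149, 149, 148, 147, 148, 145, 137, 132, 111, 65, 68, 98, 122, 118, 117, 117, 118]
col 200 v [114, 107, 99, 165, 253, 255, 255, 255, 255, 255, 255, 255, 220, 147, 195, 200, 205, 213, 211, 211, 210, 211, 211, 211, 214, 223, 141, 88, 96, 96]  base col 300 v85 [117, 117, 117, 116, 116, 115, 116, 115, 113, 114, 115, 117, 10
[... 259 characters left out ...]
76, 177, 177, 178, 180, 181, 180, 179, 179, 179, 179, 177, 177, 177, 177, 176, 176, 176, 177, 177, 178, 178, 178, 177, 178, 177, 176, 176, 175, 175, 175, 176, 176, 176, 175, 175, 175, 174, 175, 174, 173, 171, 191, 224, 226, 222, 220, 218, 218, 219, 220, 222, 223, 221, 219, 219, 218, 218, 219, 221, 223, 223, 223, 221, 201, 172, 102, 93, 94, 95, 97, 96, 95, 99, 99, 98, 98, 94, 80, 80, 84, 89, 85, 77, 92, 153, 161, 153, 154, 150, 140, 133, 166, 185, 181, 174, 171, 170, 171, 130, 127, 145, 137, 139, 144, 126, 134, 134, 135, 135, 134, 132, 137, 138, 133, 130, 136, 142, 146, 142, 134, 138, 139, 135, 140, 143, 134, 127, 127, 126, 127, 127, 126, 127, 139, 149, 147, 136, 148, 167, 148, 125, 133, 151]
```

```bash
cat > th.py <<'E'
from h import *
from ang import press,pl
from scipy.optimize import least_squares
import sys
oB,oL=map(float,sys.argv[1:3])
p,q=shot("wrist")
def u_at(A,B,row): a,b=proj(q,[A,B]); return a[0]+(b[0]-a[0])*(row-a[1])/(b[1]-a[1])
for dx in (0,-.0015):
    def f(x):
        v=(.4387+dx,.1911+x[1]/1e3,np.radians(87.55))
        B=press([[125,86,10],[125,60,10]],v); Lp=press(pl(x[0],[[0,60,71],[0,20,71]]),v)
        return [u_at(*B,108)-oB,u_at(*Lp,150)-oL]
    r=least_squares(f,[45,0]); print("theta,dy",r.x,r.fun)
E
python3 th.py 331 173.8 | grep theta
```

```text
theta,dy [45.56437168 -3.76424963] [0.00000000e+00 5.96855898e-13]
theta,dy [45.56166634 -3.69974051] [ 0.00000000e+00 -2.84217094e-14]
```

>>> apply_moves(plan=[0.1,2.7,1.4,0,0,0,6,0.2,5.4,2.7,0,0,0,6,0.3,8,4,0,0,0,6,0.3,8,4,0,0,0,6])

```text
clock: 15.25
position: [0.4435, 0.2725, 0.1701]
orientation: [-3.139, 0.002, 3.098]
wrist_force: [0.9, -7.8, 6.9]
grip_width: 0.0108
grip_force: 35.0
```

```bash
python3 prof.py | tail -7 | cut -c1-260; python3 ang.py | grep -A1 "^wrist\|^side\|^plate_h"
```

```text
15.65 [0.44343677 0.27230548 0.17002269] [-0.20903186 -7.68591826  6.66530724]
108 318 [115, 112, 104, 97, 106, 118, 116, 117, 117, 116, 115, 115, 115, 115, 115, 115, 116, 116, 116, 116, 116, 116, 116, 116, 116, 116, 116, 116, 116, 117, 116, 116]
150 160 [131, 129, 130, 134, 135, 147, 174, 180, 147, 222, 145, 231, 240, 253, 255, 255, 244, 222, 196, 201, 204, 205, 205, 204, 204, 205, 207, 204, 148, 102, 103, 99, 95, 91, 92, 92, 91, 90, 87, 80, 96, 154, 165, 146, 151]
200 165 [222, 228, 222, 220, 233, 235, 229, 208, 149, 156, 164, 168, 171, 177, 167, 159, 152, 152, 155, 156, 156, 156, 155, 155, 156, 156, 156, 157, 156, 156, 155, 154, 154, 154, 154, 154, 154, 154, 155, 156, 153, 151, 151, 154, 155]
150 315 [149, 148, 146, 148, 145, 137, 133, 117, 71, 68, 77, 106, 121, 118, 117, 117, 117, 117, 117, 117, 117, 117, 118, 117, 118, 118, 118, 118, 118, 119]
col 200 v [178, 184, 94, 205, 254, 255, 255, 255, 255, 255, 255, 255, 222, 148, 189, 194, 200, 204, 203, 203, 203, 204, 203, 203, 203, 203, 205, 210, 218, 126]  base col 300 v85 [116, 116, 115, 116, 116, 116, 116, 117, 115, 114, 114, 116, 
[... 340 characters left out ...]
, 236], [233, 237], [238, 256], [242, 244], [249, 241], [258, 247], [261, 265], [265, 267], [284, 266], [286, 247], [296, 242], [301, 244], [307, 258], [310, 253], [309, 193], [311, 189], [321, 187], [321, 164], [310, 159]]
plate_handle 0.74 [273.1 262.8]
plate_hinge 0.75 [311.8 217.3]
40 [[160.0, 138.0], [314.0, 134.0], [309.0, 297.0], [178.0, 355.0], [155.0, 138.0], [248.0, 179.0], [251.0, 340.0]]
--
side 0.59 659 [[232, 166], [265, 162], [276, 157], [283, 148], [275, 139], [274, 149], [244, 156], [239, 147], [252, 140], [237, 141], [238, 156]]
plate_handle 0.78 [254.5 142. ]
40 [[240.0, 162.0], [231.0, 165.0], [276.0, 156.0], [288.0, 151.0], [240.0, 164.0], [241.0, 146.0], [275.0, 139.0]]
```

```bash
python3 th.py 320 169.6 | grep theta
python3 - <<'E'
import numpy as np
# circle angle from TCP: shut (214.1,115.3) ; centre options
for c in ((300.9,80.6),(299.1,76.3)):
    for P in ((214.1,115.3),(235.4,146.9),(263.7,166.4),(272.3,170.0)): print(c,P,np.degrees(np.arctan2(P[1]-c[1],c[0]-P[0])).round(2),np.hypot(c[0]-P[0],P[1]-c[1]).round(1))
E
```

```text
theta,dy [51.13373498 -3.73393945] [-5.68434189e-14  8.24229573e-13]
theta,dy [51.13130571 -3.66949595] [0.00000000e+00 7.67386155e-13]
(300.9, 80.6) (214.1, 115.3) 21.79 93.5
(300.9, 80.6) (235.4, 146.9) 45.35 93.2
(300.9, 80.6) (263.7, 166.4) 66.56 93.5
(300.9, 80.6) (272.3, 170.0) 72.26 93.9
(299.1, 76.3) (214.1, 115.3) 24.65 93.5
(299.1, 76.3) (235.4, 146.9) 47.94 95.1
(299.1, 76.3) (263.7, 166.4) 68.55 96.8
(299.1, 76.3) (272.3, 170.0) 74.04 97.5
```

```bash
python3 -c "
from station import bot
s=bot.read_state(); print(s['clock'],s['position'],s['grip_width'],s['wrist_force']); print(bot.finish_job())"
```

```text
16.55 [0.44345102 0.27228    0.17001571] 0.010782597406715923 [-0.39807064 -7.72672755  6.6815575 ]
the job is handed in; nothing more can be done
None
```

The bar is in both notches, centred and released, and the arm is holding the press plate open at about 50° by the middle of its handle (my estimates range from 49.4° to 51.1°); I handed the job in at 16.6 s and the verdict was not shown.

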